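# Present a polished ball to the inspection camera

### The job

Wake the inspection station by pressing its three console buttons one at a time: green, then yellow, then blue. Then pick up the small tray by its orange handle and carry it, never tipping it much and without touching the ball, so that the loose steel ball stays in its pocket. Finish while still holding the tray in the gripper, level and still, with the pocket over the middle of the white pad and the ball about 8 cm above it, clear of the stand; leave everything else on the bench where it is.

Things in the scene. Friction and masses are not known exactly. Their poses are not given: they have to be found in the camera images.
- tray: Aluminium tray lying on the bench, 112 mm long (own x from -82 to +30 mm), 64 mm wide (y), deck 6 mm thick, about 160 g. Origin under the centre of the ball pocket, on the underside; own z up, the handle lies towards own -x. An orange upright fin handle stands on the deck.
- tray_pocket (a point): Centre of the pocket floor (deck top, 6 mm above the underside). The pocket is a black ring on the deck, 36 mm inside, 44 mm outside, only 4 mm high; the ball rolls about freely in it and goes over the rim if the tray is tipped far or jerked.
- tray_handle (a point): Grasp point in the orange handle fin, 38 mm above the tray's underside. The fin is 30 mm long (tray x), 14 mm thick (tray y, pinch across this), and rises from 6 to 56 mm above the underside; its centre is 62 mm from the pocket centre, towards tray -x.
- ball: Polished steel ball, 25 mm diameter, 64 g, loose in the tray's pocket (the origin turns with the ball; use ball_center).
- ball_center (a point): Centre of the steel ball.
- console: Fixed grey control box, 90 mm (own x) x 190 mm (own y) x 30 mm high, origin under its centre. Three buttons stand in a row along own y, 58 mm apart, on its centre line; their colour order varies.
- green (a joint): Green push button cap on the console, 28 mm across, in a black round housing 44 mm across; the value is how far it is pushed down: 0 up, 0.006 m fully down; it counts as pressed beyond 0.004. Springs back by itself; starts moving at about 1.5 N and takes about 5 N to bottom
- green_top (a point): Centre of the top of the green cap (52 mm above the bench when up; it goes down with the cap).
- yellow (a joint): Yellow push button cap on the console, 28 mm across, in a black round housing 44 mm across; the value is how far it is pushed down: 0 up, 0.006 m fully down; it counts as pressed beyond 0.004. Springs back by itself; starts moving at about 1.5 N and takes about 5 N to bottom
- yellow_top (a point): Centre of the top of the yellow cap, likewise.
- blue (a joint): Blue push button cap on the console, 28 mm across, in a black round housing 44 mm across; the value is how far it is pushed down: 0 up, 0.006 m fully down; it counts as pressed beyond 0.004. Springs back by itself; starts moving at about 1.5 N and takes about 5 N to bottom
- blue_top (a point): Centre of the top of the blue cap, likewise.
- station: Fixed inspection stand: dark steel base plate 220 mm (own x from -60 to +160 mm) x 130 mm x 12 mm, with a round white lit pad 90 mm across and, at its own +x end, a blue camera on a post 142 mm from the pad centre, 44 mm wide, 118 mm high, its black lens reaching to 113 mm from the pad centre at 100 mm height, looking back over the pad. Origin under the pad centre.
- pad_top (a point): Centre of the white pad's top face, 18 mm above the bench; z up. The ball is to be held above this point.
- tape_dispenser: Bystander, leave alone: grey weighted tape dispenser with a yellow roll, 150 x 60 x 82 mm high; origin at the centre of its underside.
- mandrel: Bystander, leave alone: upright tapered steel ring mandrel, 130 mm high, foot 52 mm wide; origin at the centre of its underside.
- green_bar: Bystander, leave alone: green polishing compound bar, 100 x 34 x 32 mm; origin at the centre of its underside.
- brown_bar: Bystander, leave alone: brown polishing compound bar, 85 x 36 x 32 mm; origin at the centre of its underside.
- buff: Bystander, leave alone: yellow buffing wheel lying flat, 80 mm across, 19 mm high; origin at the centre of its underside.
- dish: Bystander, leave alone: small white bowl, 70 mm across, 28 mm high; origin at the centre of its underside.
- screwdriver: Bystander, leave alone: screwdriver lying on the bench along its own x, handle to -x, 26 mm thick.
Things that resemble listed ones, but are neither listed nor needed, are in the scene too. What is shaped like the tray but pink is not meant. Of the things shaped like the console, the grey one is meant.

How it is judged:
By the outcome, as a careful person would: the job done as asked, in the order asked, and still so for the second after the job is handed in, while the arm keeps its last pose, push and grip.
It also fails if it takes over 64 s, if anything falls off the work surface, if the arm or the gripper's body presses on something with over 40 N, if the wrist force passes 120 N, or if a joint passes its speed limit or range.

### The arm

A 7-joint arm with a two-finger parallel gripper is mounted at the origin on the work surface. World frame = base frame: x ahead of the robot, y to its left, z up, the work surface at z = 0. Lengths are in m, angles in degrees, forces in N, time in s.
With the tool pointing down it reaches from about 0.35 to 0.775 m from the base axis. Payload 3.1 kg.
Tool frame: the origin (TCP) lies at the very end of the fingers, on their centre line; the grasp point (between the pads) lies 19 mm behind it; z points along the fingers, y is the line along which they close (so a half turn about z gives the same grasp; the last joint's range is limited). The gripper opens to 85 mm and grips with 20 to 120 N. Pads are 22 mm wide; open, the fingers measure 114 mm over their backs; the gripper's body (76 mm by 85 mm) begins 54 mm behind the grasp point. The pads swing forward as they close: fully open they stand 13 mm farther back than shut.
Start: joints at [-71.774, 17.813, 0.802, 86.603, -0.252, 75.585, -1.558], TCP at [0.194, 0.515, 0.231] pointing down, gripper open.
Joint ranges: [-154.91, 154.91], [-16.99, 109.72], [-72.82, 74.43], [7.12, 147.25], [-82.49, 262.49], [11.32, 116.49], [-174.64, 174.64]. Speed limits (degrees/s): [159.86, 159.86, 180, 180, 180, 180, 180].

### API

Orientations are given as a 3x3 rotation matrix whose columns are the frame's x, y, z axes.
In Python, from station import env, inverse_kinematics, cams gives the robot as it stands. Calls block until the motion is done:
- env.goto(position, orientation): joint-space move of the TCP to a pose.
- env.move_straight(position, max_speed=0.15, rot=None): straight line of the TCP; rot=None keeps the orientation; max_speed is the mean speed in m/s.
- env.goto_joints(angles): joint-space move.
- env.gripper_to(opening, grasp_force=None): finger opening in m; grasp_force is the grip in N (None keeps the last); returns when the fingers have stopped.
- env.dwell(seconds).
- inverse_kinematics(position, orientation): joint angles nearest the present ones, or None.
- env.state(): the state.
- cams.camera(name): name is "scene" or "top" or "wrist"; returns the picture (480x640x3 uint8, red, green, blue); there is no depth.
- cams.calibration(name): a dict with "mtx" (3x3 intrinsics, pixels), "dist" ([k1, k2, p1, p2, k3] as OpenCV has them; the pictures are not rectified), "R" (3x3) and "t" (3): a world point X has camera coordinates R X + t; the wrist camera has in their place "hand_eye" (4x4, takes a point from camera to tool coordinates, whose origin is the TCP and whose axes are the flange's). Camera axes: x right, y down, z forward; pixel columns grow to the right and rows downward; lengths in m; the calibration is good to about 2 mm. A picture is of the moment at which its call begins: read the wrist's pose just before it. calibration takes no time and is no camera call.
A pose or a line that the arm cannot do raises env.Unreachable and nothing moves.
- env.finish_job(): hands the job in; it is judged then, once.
The state is a dict: "clock": time; "joint_pos": joint angles; "qvel": joint speeds; "joint_torque": joint torques, N m; "tcp_pos": TCP position; "tool_rot": TCP orientation; "ft_force": force on the tool from outside, world axes, zero at the start; "ft_torque": the same for the moment, N m; "opening": finger opening in m; "grasp_force": force on a finger pad.
Only numpy, scipy, OpenCV 4.12 (cv2) and the standard library are available. Lean on these libraries where they do the work, as an engineer would, in place of code of your own. Each camera call takes 0.05 s, during which the arm holds its last target. There are 200 camera calls.

## Working session

There is one attempt and no reset: what is moved stays moved. The work goes in short steps, each a Python script; the robot and the scene stay as the last script left them, time stands still between calls to the robot, and variables do not carry over. Pictures are saved under pics/ and viewed, at most 10 in all, crops included, and the job is handed in when it is done.

```bash
mkdir -p pics; ls; python3 - <<'E'
from station import env,cams
import cv2,numpy as np
for n in ("top","scene"):
    cv2.imwrite(f"pics/{n}0.png",cams.camera(n)[:,:,::-1])
    c=cams.calibration(n); print(n,c['mtx'].tolist(),c['dist'],c['R'].tolist(),c['t'])
print(cams.calibration("wrist"))
print(env.state())
E
```

```text
pics
top [[469.8446662148929, 0.0, 321.51847146001455], [0.0, 469.8446662148929, 239.56719167145604], [0.0, 0.0, 1.0]] [0.03896805 0.         0.         0.         0.        ] [[-0.030083323818303188, -0.9992943677794949, -0.022489111859368516], [-0.9873216399277481, 0.03321607311155375, -0.15521814268129164], [0.15585561574234344, 0.017534509152753393, -0.9876242038500002]] [0.04790458 0.56256267 1.05506627]
scene [[460.949338842426, 0.0, 324.2378462602993], [0.0, 460.949338842426, 240.84845155567058], [0.0, 0.0, 1.0]] [-0.09620145  0.          0.          0.          0.        ] [[0.81384861765261, 0.5806498443246579, -0.022275229082685866], [0.3090627471509052, -0.4650133153982477, -0.8296040229084388], [-0.49206772487989014, 0.6682876437493666, -0.5579076799466453]] [-0.45934296 -0.09556491  1.46628546]
{'mtx': array([[368.24170216,   0.        , 324.18169292],
       [  0.        , 368.24170216, 241.07344664],
       [  0.        ,   0.        ,   1.        ]]), 'dist': array([-0.06700318,  0.        ,  0.        ,  0.        ,  0.        ]), 'hand_eye': array([[-1.56966859e-04,
[... 445 characters left out ...]
-1.55801629]), 'qvel': array([ 0.02060029, -0.12502927,  0.05086593, -0.20541719, -0.03187002,
        0.01689714,  0.02050421]), 'joint_torque': array([ 7.30870088e-04, -3.80859590e+01,  1.46439909e-01, -2.31241071e+01,
        1.22257715e-02,  8.27159383e-03, -1.98970253e-05]), 'tcp_pos': array([0.19339265, 0.51414827, 0.23030404]), 'tool_rot': array([[-9.35983697e-01,  3.52042604e-01, -7.23186254e-04],
       [ 3.52043344e-01,  9.35981414e-01, -2.06815291e-03],
       [-5.11890428e-05, -2.19035031e-03, -9.99997600e-01]]), 'ft_force': array([0.06482384, 0.44159649, 0.13216464]), 'ft_torque': array([ 0.01722934, -0.00499788, -0.00211131]), 'grasp_force': 0.0, 'opening': 0.08529956200867522}
```

View pics/top0.png

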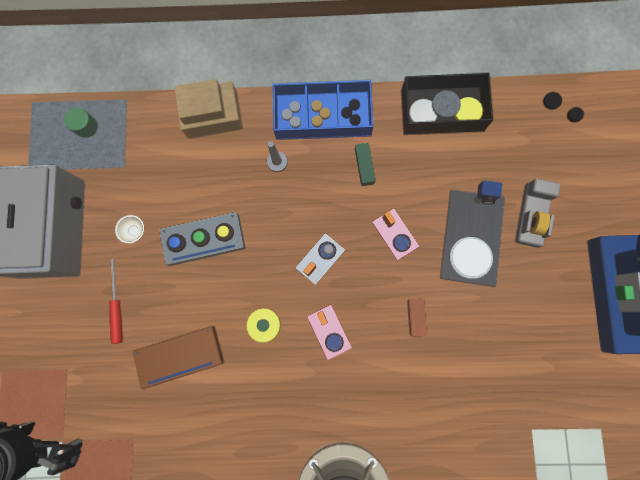

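View pics/scene0.png

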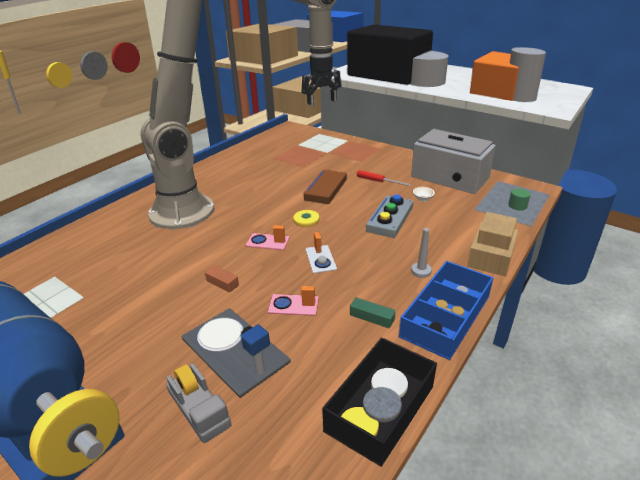

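Top view: the candidates for the tray are grey (320,260), pink (396,234) and pink (329,332). I choose the grey one, with its handle at (310,268) and ball at (327,251). The candidates for the console are grey (202,238) and brown (178,357). I choose the grey one, with blue (176,242), green (199,237) and yellow (223,231). The pad is at (471,257) and its camera at (489,190). Next I check with a crop and measure.

```bash
cat > h.py <<'E'
from station import env,cams,inverse_kinematics
import cv2,numpy as np
def pose(n,st=None):
    c=cams.calibration(n)
    if n!="wrist": return c,c['R'],np.array(c['t'])
    st=st or env.state(); T=np.eye(4);T[:3,:3]=st['tool_rot'];T[:3,3]=st['tcp_pos']
    W=np.linalg.inv(T@c['hand_eye']); return c,W[:3,:3],W[:3,3]
def cast(P,uv,z):
    c,R,t=P; uv=np.asarray(uv,float).reshape(-1,1,2)
    d=cv2.undistortPoints(uv,c['mtx'],c['dist'])[:,0]
    d=np.c_[d,np.ones(len(d))]@R; o=-R.T@t
    return o+d*((z-o[2])/d[:,2])[:,None]
def blobs(img,lo,hi,box=None,amin=20):
    m=cv2.inRange(cv2.cvtColor(img,cv2.COLOR_RGB2HSV),lo,hi)
    if box: k=np.zeros_like(m);x0,y0,x1,y1=box;k[y0:y1,x0:x1]=255;m&=k
    cs,_=cv2.findContours(m,cv2.RETR_EXTERNAL,cv2.CHAIN_APPROX_NONE)
    return sorted([c for c in cs if cv2.contourArea(c)>=amin],key=cv2.contourArea,reverse=True)
def cen(c): M=cv2.moments(c); return np.array([M['m10'],M['m01']])/M['m00']
def rot(yaw): # tool down, tool x axis at yaw (deg)
    a=np.radians(yaw);c,s=np.cos(a),np.sin(a)
    return np.array([[c,s,0],[s,-c,0],[0,0,-1.]])
E
python3 - <<'E'
from h import *
im=cv2.imread("pics/top0.png")[:,:,::-1].copy(); P=pose("top")
for n,lo,hi in(("green",(45,120,60),(80,255,255)),("yellow",(22,120,120),(35,255,255)),("blue",(108,120,80),(125,255,255))):
    for c in blobs(im,lo,hi,(165,215,240,250),15)[:2]: print(n,cv2.contourArea(c),cen(c),cast(P,cen(c),.052)[0])
for c in blobs(im,(0,0,215),(180,25,255),(445,230,500,285),100)[:1]:
    print("pad",cv2.contourArea(c),cv2.fitEllipse(c),cast(P,cen(c),.018)[0])
print("cam",cast(P,[(489,186)],.118))
for c in blobs(im,(0,0,140),(180,50,255),(290,230,350,290),50)[:2]:
    r=cv2.minAreaRect(c);b=cv2.boxPoints(r);w=cast(P,b,.006);print("tray",r,w.round(4).tolist(),np.linalg.norm(w-np.roll(w,1,0),axis=1),w.mean(0))
for c in blobs(im,(5,150,120),(18,255,255),(290,230,350,290),10)[:2]: print("fin",cen(c),cast(P,cen(c),.05)[0])
print("ball",cast(P,[(327,251)],.0185))
cr=np.hstack([cv2.resize(im[210:300,150:250],(400,360)),cv2.resize(im[210:300,280:380],(400,360))])
cv2.imwrite("pics/crop.png",cr[:,:,::-1])
E
```

```text
yellow 90.5 [222.52302026 230.93554328] [0.59081761 0.26058745 0.052     ]
blue 86.5 [173.93834297 241.84007707] [0.56882169 0.37374896 0.052     ]
pad 1080.0 ((471.546875, 256.9051818847656), (36.162288665771484, 38.21959686279297), 122.0549545288086) [ 0.51471559 -0.32198728  0.018     ]
cam [[ 0.65863114 -0.34182572  0.118     ]]
tray ((319.8412170410156, 258.435302734375), (26.140121459960938, 45.9892578125), 40.60129928588867) [[0.5044, 0.0965, 0.006], [0.587, 0.022, 0.006], [0.5438, -0.0246, 0.006], [0.4621, 0.0499, 0.006]] [0.06287601 0.11131782 0.06353855 0.11056942] [0.52433061 0.03595244 0.006     ]
fin [309.08333333 268.12345679] [0.4972303  0.06055571 0.05      ]
ball [[0.53985661 0.01817974 0.0185    ]]
```

View pics/crop.png

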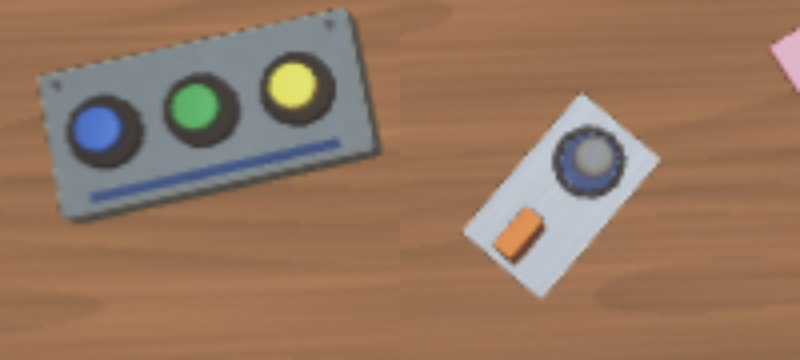

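The crop confirms the choice: grey console (blue, green, yellow from left) and grey tray with orange fin and ball. Sizes check out: tray 111x63 mm, blue–yellow 115 mm, camera 145 mm from the pad. Green is the midpoint of blue and yellow. Now I press the buttons.

```bash
python3 - <<'E'
from h import *
Y=np.array([.5908,.2606]);B=np.array([.5688,.3737]);G=(Y+B)/2
R=rot(101)
env.gripper_to(0.0,grasp_force=30)
env.goto([*G,.11],R)
for n,p in(("green",G),("yellow",Y),("blue",B)):
    env.move_straight([*p,.085],max_speed=.12)
    env.move_straight([*p,.057],max_speed=.06); env.dwell(.2)
    f0=env.state()['ft_force'][2];log=[]
    for z in np.arange(.053,.0420,-.001):
        env.move_straight([*p,z],max_speed=.02); env.dwell(.1); s=env.state()
        f=s['ft_force'][2]-f0; log.append((round(s['tcp_pos'][2],4),round(f,1)))
        if f>8: break
    print(n,log,s['tcp_pos'][:2]-p)
    env.dwell(.2)
    env.move_straight([*p,.085],max_speed=.1)
print(env.state()['clock'])
E
```

```text
green [(np.float64(0.053), np.float64(-0.8)), (np.float64(0.0523), np.float64(0.7)), (np.float64(0.0513), np.float64(1.4)), (np.float64(0.0502), np.float64(1.4)), (np.float64(0.0492), np.float64(2.0)), (np.float64(0.0482), np.float64(2.8)), (np.float64(0.0472), np.float64(3.5)), (np.float64(0.0462), np.float64(4.1)), (np.float64(0.0462), np.float64(8.5))] [2.92172556e-04 9.17799459e-05]
yellow [(np.float64(0.053), np.float64(0.5)), (np.float64(0.0523), np.float64(1.7)), (np.float64(0.0512), np.float64(2.5)), (np.float64(0.0502), np.float64(3.1)), (np.float64(0.0492), np.float64(3.8)), (np.float64(0.0482), np.float64(3.8)), (np.float64(0.0472), np.float64(4.0)), (np.float64(0.0462), np.float64(5.0)), (np.float64(0.0462), np.float64(10.0))] [0.00025228 0.0001247 ]
blue [(np.float64(0.053), np.float64(-0.8)), (np.float64(0.0523), np.float64(0.4)), (np.float64(0.0513), np.float64(1.9)), (np.float64(0.0502), np.float64(2.2)), (np.float64(0.0492), np.float64(3.5)), (np.float64(0.0482), np.float64(2.4)), (np.float64(0.0472), np.float64(4.0)), (np.float64(0.0463), np.float64(4.6)), (np.float64(0.0462), np.float64(7.8)), (np.float64(0.0461), np.float64(11.9))] [0.0002951  0.00013692]
19.425
```

All three bottomed in order. Now I look at the tray from the wrist.

```bash
python3 - <<'E'
from h import *
H=np.array([.4976,.0601]);R=rot(-42)
print(inverse_kinematics([*H,.17],R))
env.move_straight([.5688,.3737,.15])
env.goto([*H,.17],R); env.gripper_to(.085); env.dwell(.3)
P=pose("wrist"); im=cams.camera("wrist"); cv2.imwrite("pics/w1.png",im[:,:,::-1])
np.savez("w1.npz",im=im,R=P[1],t=P[2]); print(env.state()['clock'],env.state()['joint_pos'])
for c in blobs(im,(5,150,60),(18,255,255),None,100)[:3]:
    r=cv2.minAreaRect(c); print("fin",cv2.contourArea(c),r,cast(P,cv2.boxPoints(r),.056).round(4).tolist())
for c in blobs(im,(0,0,140),(180,50,255),None,3000)[:2]:
    r=cv2.minAreaRect(c);w=cast(P,cv2.boxPoints(r),.006);print("tray",r,w.round(4).tolist(),np.linalg.norm(w-np.roll(w,1,0),axis=1),w.mean(0))
E
```

```text
[ -54.43970849   22.21931514   59.68168893  101.20326492  -20.54476484
   68.46200493 -120.88589215]
22.7667 [ -53.21334643   21.49236262   57.68557952  101.17386736  -19.4890175
   68.13604056 -121.91316331]
fin 922.0 ((433.55999755859375, 304.08001708984375), (56.80000686645508, 29.600004196166992), 53.130104064941406) [[0.4227, 0.0437, 0.056], [0.4223, 0.021, 0.056], [0.3714, 0.0242, 0.056], [0.3709, 0.0482, 0.056]]
fin 815.0 ((323.0, 230.0), (52.0, 20.0), 90.0) [[0.5204, 0.0503, 0.056], [0.5108, 0.0398, 0.056], [0.4812, 0.0661, 0.056], [0.4912, 0.0772, 0.056]]
fin 103.0 ((627.2138061523438, 129.95135498046875), (49.18236541748047, 7.562858581542969), 64.65382385253906) [[0.4322, -0.1493, 0.056], [0.4308, -0.1544, 0.056], [0.3929, -0.1523, 0.056], [0.3944, -0.147, 0.056]]
tray ((324.0, 173.5), (133.0, 80.0), 90.0) [[0.5858, 0.0233, 0.006], [0.5436, -0.0236, 0.006], [0.4588, 0.0479, 0.006], [0.5059, 0.1001, 0.006]] [0.11080751 0.06306389 0.1108215  0.07031501] [0.52352342 0.03693604 0.006     ]
tray ((61.69408416748047, 330.30950927734375), (105.13508605957031, 153.87457275390625), 31.908105850219727) [[0.6275, 0.4559, 0.006], [0.6466, 0.2522, 0.006], [0.5549, 0.2328, 0.006], [0.5154, 0.4388, 0.006]] [0.11342653 0.20461268 0.09371607 0.2097681 ] [0.58608203 0.34490997 0.006     ]
```

View pics/w1.png

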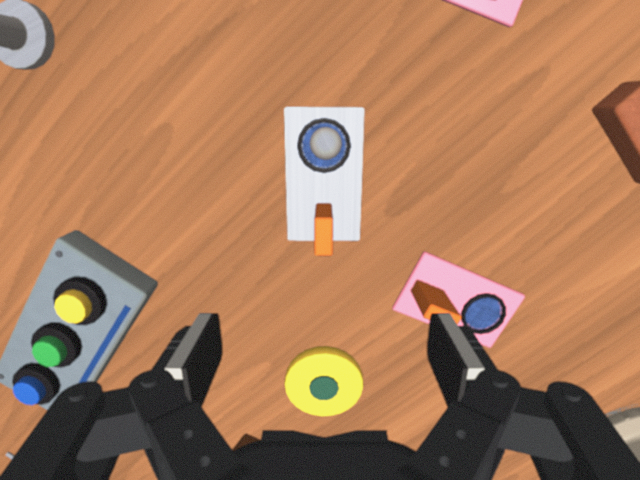

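The wrist view shows the tray aligned with the tool: fin top at (323,236), pocket at (324,145). Handle comes to about (0.497,0.061), agreeing with the top view within 1.5 mm. Now I grip and lift gently.

```bash
python3 - <<'E'
from h import *
H=np.array([.4975,.0611]);R=rot(-42)
env.gripper_to(.05)
env.move_straight([*H,.08],max_speed=.12)
env.move_straight([*H,.0195],max_speed=.05); env.dwell(.2)
print(env.state()['ft_force'],env.state()['tcp_pos'])
env.gripper_to(.0,grasp_force=90); env.dwell(.3)
s=env.state();print(s['opening'],s['grasp_force'],s['tcp_pos'],s['clock'])
env.move_straight([*H,.13],max_speed=.05); env.dwell(.3)
s=env.state();print(s['ft_force'],s['opening'],s['grasp_force'],s['tcp_pos'],s['clock'])
im=cams.camera("wrist");cv2.imwrite("pics/w2.png",im[:,:,::-1])
d=np.array([.743,-.669]);T=np.array([.5147,-.322])-.062*d
print(T,inverse_kinematics([*T,.13],R),s['joint_pos'])
E
```

```text
[ 0.15799837  0.4079976  -0.7555646 ] [0.49765949 0.0611356  0.01972281]
0.012946204204755674 87.96290159225464 [0.49760574 0.06112934 0.01970415] 26.3833
[ 0.18718322  0.50515761 -2.48578694] 0.013182184599003766 87.56369948387146 [0.49746157 0.06108191 0.12994269] 29.0417
[ 0.468634 -0.280522] [-10.72768569  30.75629951  56.80086043  97.37516567 -27.66420158
  67.16956736 -78.51846312] [ -51.55229076   24.21677447   55.94919601  104.27463676  -22.32936356
   63.42522603 -119.67839246]
```

View pics/w2.png

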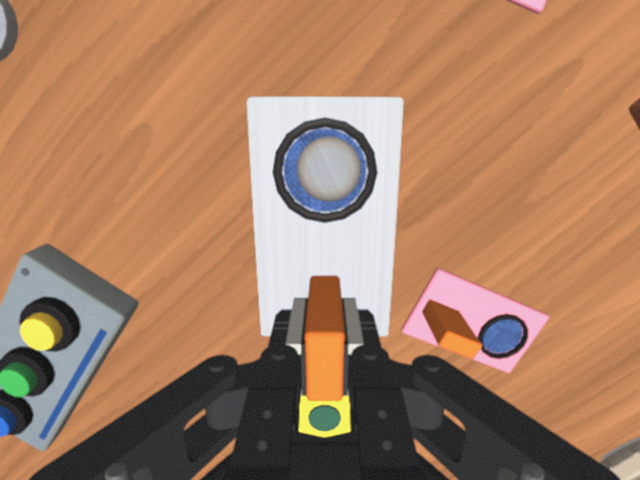

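The ball is still in the pocket at (328,168), well inside the ring, and the tray is lifted. Now I carry it.

```bash
python3 - <<'E'
from h import *
P=pose("wrist"); c0=env.state()['tcp_pos']
zd=c0[2]-.0195+.006
w=cast(P,[(248,98),(403,98),(325,170)],zd); print("deck far width",np.linalg.norm(w[0]-w[1]),"pocket fwd",np.linalg.norm(cast(P,[(325,170)],zd+.004)[0,:2]-c0[:2]),"far edge",np.linalg.norm((w[0]+w[1])[:2]/2-c0[:2]))
T=[.4686,-.2805]
env.move_straight([*T,.13],max_speed=.07); env.dwell(.5)
s=env.state();print(s['tcp_pos'],s['clock'],s['opening'],s['tool_rot'][2])
im=cams.camera("wrist");P=pose("wrist");cv2.imwrite("pics/w3.png",im[:,:,::-1])
t=cams.camera("top");cv2.imwrite("pics/t3.png",cv2.resize(t[150:310,400:560],(640,640)[:2])[:600,:,::-1])
E
```

```text
deck far width 0.061854603632654936 pocket fwd 0.06225243720054196 far edge 0.09048543640130537
[ 0.46861559 -0.28050181  0.13001202] 34.6417 0.012875025281956396 [ 4.09576950e-05 -1.62833604e-05 -9.99999999e-01]
```

View pics/w3.png

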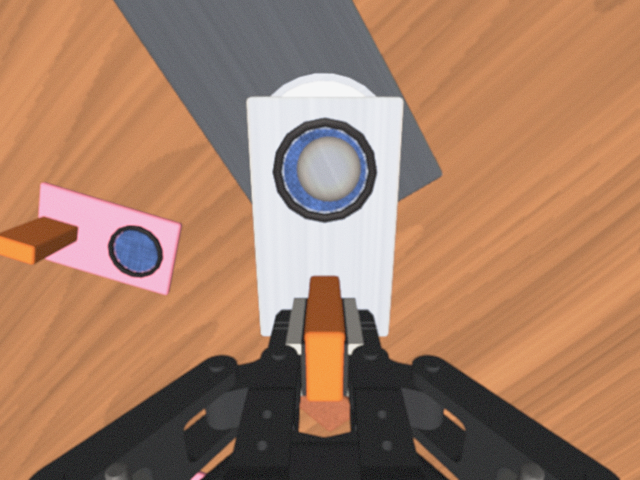

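View pics/t3.png

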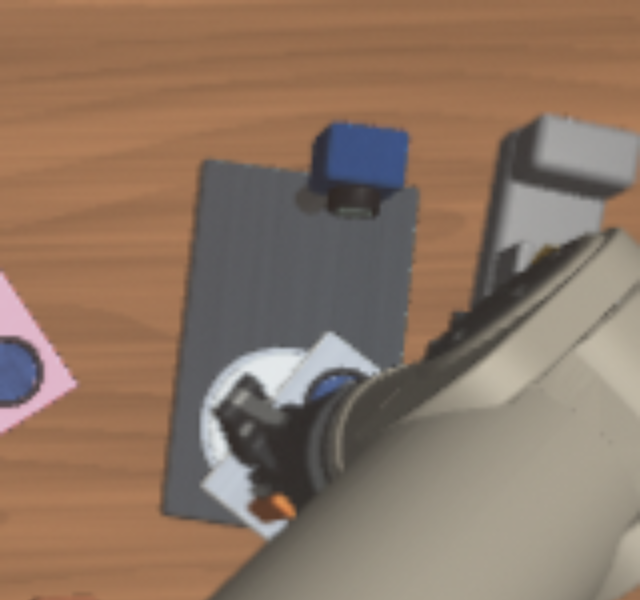

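Wrist view: ball at (328,168) in the pocket and pad rim behind at (324,75). The top view shows the pocket over the pad, clear of the camera. Next I check tray tilt with PnP on the deck corners and cross-check the pad from the scene camera.

```bash
python3 - <<'E'
from h import *
P=pose("wrist");c=P[0]
obj=np.array([(30,32,6),(30,-32,6),(-82,-32,6),(-82,32,6)],float)/1000
for f in("pics/w2.png","pics/w3.png"):
    g=cv2.imread(f,0)
    px=np.array([(248,98),(403,98),(388,335),(261,335)],np.float32).reshape(-1,1,2)
    px=cv2.cornerSubPix(g,px,(5,5),(-1,-1),(3,50,.01)); 
    ok,r,t=cv2.solvePnP(obj,px.astype(float),c['mtx'],c['dist'])
    pr=cv2.projectPoints(obj,r,t,c['mtx'],c['dist'])[0]
    Rw=P[1].T@cv2.Rodrigues(r)[0];tw=P[1].T@(t[:,0]-P[2])
    print(px.reshape(-1,2).round(1).tolist(),abs(pr-px).max(),"normal",Rw[:,2].round(3),"origin now",tw.round(4),"xaxis",Rw[:,0].round(3))
Q=pose("scene");im=cv2.imread("pics/scene0.png")[:,:,::-1].copy()
b=blobs(im,(0,0,200),(180,30,255),(190,310,250,355),100)[0];print("pad scene",cv2.fitEllipse(b),cast(Q,cen(b),.018))
b=blobs(cv2.imread("pics/w3.png")[:,:,::-1].copy(),(0,0,0),(180,255,60),(265,110,385,228),100)[0]
e=cv2.fitEllipse(b);z=.130-.0195+.01;x=cast(P,e[0],z);print("ring",e,x, 'diam',e[1][0]/1)
w=cast(P,[(e[0][0]-e[1][0]/2,e[0][1]),(e[0][0]+e[1][0]/2,e[0][1])],z);print(np.linalg.norm(w[0]-w[1]))
E
```

```text
[[247.3000030517578, 97.69999694824219], [402.3999938964844, 98.0999984741211], [387.70001220703125, 334.79998779296875], [260.5, 334.5]] 0.28086112140101704 normal [ 0.012 -0.008  1.   ] origin now [ 0.5137 -0.3212  0.1056] xaxis [ 0.741 -0.671 -0.014]
[[246.60000610351562, 98.0999984741211], [402.3999938964844, 98.0], [387.0, 335.20001220703125], [260.79998779296875, 334.5]] 0.23954866120413953 normal [0.01  0.002 1.   ] origin now [ 0.5137 -0.321   0.1061] xaxis [ 0.742 -0.671 -0.006]
pad scene ((219.4869384765625, 333.94964599609375), (30.77706527709961, 44.5093879699707), 73.79644012451172) [[ 0.51878475 -0.32419638  0.018     ]]
ring ((324.39886474609375, 171.47390747070312), (93.93707275390625, 94.85852813720703), 87.65835571289062) [[ 0.51443121 -0.32174607  0.1205    ]] diam 93.93707275390625
0.03854331539730337
```

The tray is level within 1°, with the pocket at (0.514,-0.322). The two views of the pad agree within about 5 mm, so I shift to a weighted mean and lower until the ball centre is 80 mm above the pad.

```bash
python3 - <<'E'
from h import *
env.move_straight([.4700,-.2813,.1000],max_speed=.03); env.dwell(1.0)
s=env.state();print(s['tcp_pos'],s['clock'],s['opening'],s['grasp_force'],s['ft_force'],abs(s['qvel']).max())
im=cams.camera("wrist")
cv2.imwrite("pics/f.png",np.hstack([im[60:350,180:480],cams.camera("scene")[200:490,100:400][:290]] if 0 else [im[60:340,180:480],cams.camera("scene")[200:480,100:400]])[:,:,::-1])
E
```

```text
[ 0.46999181 -0.28131864  0.0999975 ] 36.8917 0.013059836561950932 87.56388545036316 [ 0.67017143 -0.13027402 -2.03981986] 0.09676458074402675
```

View pics/f.png

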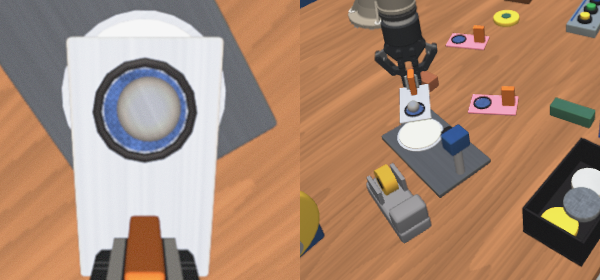

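The ball sits in its pocket at (148,108) of the crop, the pad is centred laterally beneath (edges 63 and 223), and everything is clear of the stand and still.

```bash
python3 -c "
from station import env
print(env.finish_job())"
```

```text
the job is handed in; nothing more can be done
None
```

I pressed green, yellow and blue fully down in that order, then handed in at about 37 s with the tray still gripped, level and still, the ball in its pocket about 8 cm above the middle of the pad (within a few mm by camera), and clear of the stand.

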